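# Fit the ballast plate into the foot of a blood-tube rack

## Task

Fit the blue ballast plate into the foot of the tube rack: lay it flat on the rack's porch and let go, push it along over the raised lip so that its front drops into the pocket and runs in under the overhang as far as it will go, then press its tail down until it lies flat on the pocket floor with the orange spring catch snapped out over it, and keep pressing with a steady 15 N (between 10 and 20 N) for a second to bed it down, before letting go. Slide it in over the lip rather than lifting it in, never push or press it with 25 N or more once it is in the pocket, and leave everything else on the table alone.

Things in the scene. Friction and masses are not known exactly. Their poses are not given: they have to be found in the camera images.
- plate: Loose flat steel ballast plate, blue with a thin yellow stripe along its length, 90 (x) x 60 (y) x 8 (z) mm, about 0.3 kg, starting flat on the table to the left or right of the rack. Origin at the centre of its underside, x along its length. Either end may go first.
- rack: Pale green tube rack, 295 x 108 mm, fixed to the table at a varying place and yaw. x = push direction (away from the robot), y across, z up; origin on the table under the pocket's centre; all x, z below are in mm in this frame. In order along x: porch, ramp and lip, pocket with overhang, then 15 purple-capped tubes (x 58 to 126, top z 132).
- porch (a point): Middle of the porch, a flat pale green deck: x -163 to -64.5, 70 wide, top z 17 mm; this point at x -111, z 17. A 90 mm plate centred here just fits flat before the ramp. Flared guides, top z 26, flank the porch from x -87 (about 78 apart) narrowing to 64 at the lip. Axes as the rack.
- lip (a point): Middle of the blue lip's pocket-side top edge, x -46.5, z 21. Lip: x -54.5 to -46.5, flat top z 21, 4 mm above the porch, with a ramp up to it from x -64.5. Once past balance on the lip the plate tips front down; gripping finger pads may hold it level, so that it butts on the overhang: back off to let it tip. At the far wall its tail rests on lip edge and catch. Axes as the rack.
- pocket (a point): Centre of the pocket's rigid dark floor, z 5.5 (15.5 mm below the lip top). Pocket: x -46.5 to +46.5 (rigid far wall), 64 wide between walls of top z 21; the plate has 3 mm end play and 4 mm side play, so the seated plate's origin lies within about 2 mm of this point. Axes as the rack.
- overhang (a point): Middle of the near edge of the green overhang's top, x 12, z 32. The overhang is fixed over the pocket from x 12 to 54, underside z 26, full width; only x -46.5 to 12 of the pocket is open from above. Axes as the rack.
- catch (a joint): Travel (m) of the orange spring catch, 18 mm wide, mid-lip. 0 = out: its wedge, sloping down from the lip top, overhangs the pocket 5 mm and ends 0.7 mm above a seated plate. Pushed back (to 0.008 at most) it resists with 3 to 6 N. A press of about 5 to 10 N on the plate's tail, 10 to 30 mm from its end, takes the tail past it; near 0 with the plate flat below = snapped over.
- amber_rack: Bystander: white block 68 x 88 mm with 12 short amber-capped tubes, 82 mm high; origin under its centre. It lies on the other side of the rack from the plate, as the places are swapped. Leave alone.
- purple_rack: Bystander: white block 88 x 168 mm with 32 purple-capped tubes, 103 mm high; origin under its centre. Leave alone.
- bin: Bystander: clear open bin 150 x 220 x 60 mm with a white pouch in it; origin under its centre. Leave alone.
- bottle: Bystander: white bottle 60 mm across, 160 mm high; origin under its centre. Leave alone.
- label_roll: Bystander: upright roll of labels 70 mm across, 40 mm high; origin under its centre. Leave alone.
- dish: Bystander: steel dish 120 x 180 x 25 mm; origin under its centre. Leave alone.

How it is judged:
By the outcome, as a careful person would: the job done as asked, in the order asked, and still so for the second after the job is handed in, with the robot touching nothing.
It also fails if it takes over 67 s, if anything falls off the work surface, if the arm or the gripper's body presses on something with over 40 N, if the wrist force passes 120 N, or if a joint passes its speed limit or range.

## Robot

A 7-joint arm with a two-finger parallel gripper is mounted at the origin on the work surface. World frame = base frame: x ahead of the robot, y to its left, z up, the work surface at z = 0. Lengths are in m, angles in rad, forces in N, time in s.
With the tool pointing down it reaches from about 0.4 to 0.875 m from the base axis. Payload 19.3 kg.
Tool frame: the origin (TCP) lies midway between the tips of the shut fingers; the grasp point (between the pads) lies 19 mm behind it; z points along the fingers, y is the line along which they close (so a half turn about z gives the same grasp; the last joint's range is limited). The gripper opens to 85 mm and grips with 20 to 120 N. Pads are 22 mm wide; open, the fingers measure 114 mm over their backs; the gripper's body (76 mm by 85 mm) begins 54 mm behind the grasp point. The pads swing forward as they close: fully open they stand 13 mm farther back than shut.
Start: joints at [1.12, 0.521, -0.036, 1.599, 0.021, 1.021, -0.113], TCP at [0.232, -0.58, 0.231] pointing down, gripper open.
Joint ranges: [-2.91, 2.91], [-0.3, 2.13], [-1.5, 1.42], [0.17, 2.43], [-1.26, 4.41], [0.16, 1.93], [-2.52, 2.52]. Speed limits (rad/s): [1.89, 1.89, 2.39, 2.39, 3.01, 3.01, 3.01].

## Interface

Orientations are given as [roll, pitch, yaw] about the fixed x, y, z axes, in that order (R = Rz(yaw) Ry(pitch) Rx(roll)).
In Python, from workcell import bot, cams, job_done gives the robot as it stands (bot), with the cameras (cams) and the job as plain functions.
- The arm moves only by the shell command python3 nudge.py [FORCE], which reads ROWS from standard input. ROWS is a JSON list of rows, 1 to 5 of them, each an object with the fields jaw (the finger opening in m), tx, ty, tz (the shift in fractions of the full range, 1 being 75 cm), drx, dry, drz (a rotation vector in parts of the range, where 1.0 means pi rad); a field left out counts as zero (the opening has to be given); each row is the pose to reach, as a shift and turn from the pose commanded when the command began, along the tool's axes at that moment; what a row does not reach only later rows make up. A row lasts 1/8 s, in which the tool goes at most 0.0625 m and 0.188 rad, less where a joint would pass 70% of its speed; a pose out of reach is approached as far as the arm can. The fingers move at their own pace and stop on an object; FORCE is the grip in N (left out, the last holds). Time passes only in rows, so rows that do not move let the fingers close. It prints the time, the measured TCP pose, the force, the opening and the grip force at its end. No shift or turn number may pass 1 either way. Input that does not fit is refused with a message, and nothing moves.
- bot.observe(): the state, without advancing time (a new reading comes with each control period).
- cams.grab_frame(name): name is "side" or "top"; returns the picture (400x640x3 uint8, blue, green, red); there is no depth.
- cams.calibration(name): a dict with "vfov" (degrees; the focal length in pixels is half the picture's height over the tangent of half this angle, whatever the lens; pixels are square), "cx", "cy" (the principal point, pixels), "eye" and "attitude" of the camera in the world. Camera axes: x right, y down, z forward; pixel columns grow to the right and rows downward; lengths in m; the calibration is good to about 2 mm. A picture is of the moment at which its call begins. calibration takes no time and is no camera call.
- job_done(): hands the job in; it is judged then, once.
The state is a dict: "clock": time; "qpos": joint angles; "qd": joint speeds; "joint_efforts": joint torques, N m; "position": TCP position; "tool_rot": TCP orientation; "force": force on the tool from outside, world axes, zero at the start; "moment": the same for the moment, N m; "grip_width": finger opening in m; "finger_force": force on a finger pad.
Only numpy, scipy, OpenCV 4.12 (cv2) and the standard library are available. Lean on these libraries where they do the work, as an engineer would, in place of code of your own. Each camera call takes 0.05 s, during which the arm holds its last target. There are 200 camera calls.

## Working session

There is one attempt and no reset: what is moved stays moved. The work goes in short steps, Python scripts to look and compute and a shell command to move; the robot and the scene stay as the last step left them, time stands still between calls to the robot, and variables do not carry over. Pictures are saved under pics/ and viewed, at most 10 in all, crops included, and the job is handed in when it is done.

```bash
ls; mkdir -p pics
python3 - <<'E'
from workcell import bot, cams, job_done
import cv2
print(bot.observe())
for n in("side","top"):
    print(n,cams.calibration(n)); cv2.imwrite(f"pics/{n}0.png",cams.grab_frame(n))
E
```

```text
nudge.py
pics
workcell.py
{'clock': 0.0, 'qpos': array([ 1.11978814,  0.52202371, -0.03633349,  1.59998891,  0.02120849,
        1.02109346, -0.11275398]), 'qd': array([ 0.0013883 ,  0.00029809, -0.00024642, -0.00105433,  0.00150706,
        0.00101618,  0.00084378]), 'joint_efforts': array([-1.50871278e-03, -9.27110553e+01,  1.97883099e+00, -3.69936311e+01,
        1.75639131e-02,  8.25243071e-03,  9.27771993e-06]), 'position': array([ 0.2321395 , -0.57993549,  0.23072646]), 'tool_rot': array([-3.14046765e+00,  8.41222420e-05,  3.80853658e-01]), 'force': array([-0.52918676, -1.17707143,  0.19796824]), 'moment': array([-0.00478208,  0.02668373, -0.00240123]), 'finger_force': 0.0, 'grip_width': 0.0851967389934704}
side {'vfov': 43.03887565131369, 'cx': 322.1731275442537, 'cy': 195.91757275219823, 'eye': array([-0.40907615,  0.91440256,  1.22401792]), 'attitude': array([-2.28698664, -0.00979716, -2.30464423])}
top {'vfov': 53.201171406350014, 'cx': 318.9984135644421, 'cy': 198.57871808646587, 'eye': array([ 0.29637825, -0.00587003,  1.40078807]), 'attitude': array([-2.95204961,  0.0043969 , -1.55695915])}
```

View pics/top0.png

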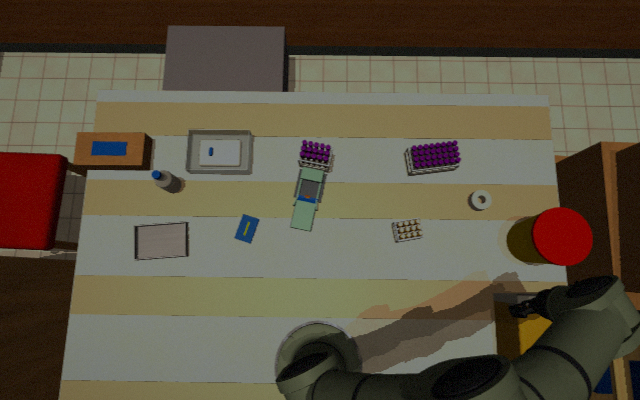

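View pics/side0.png

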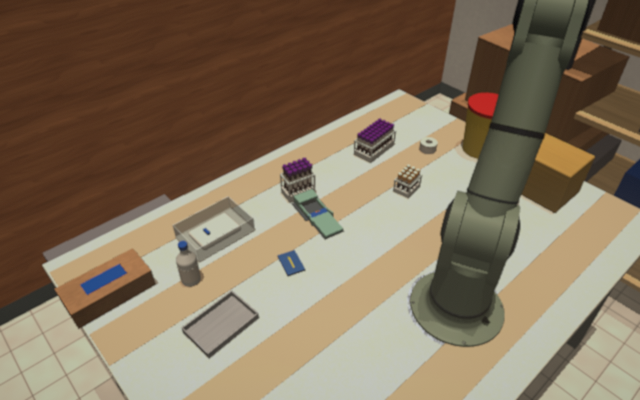

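The top view shows the plate at about (247,229) and the rack with its lip at about (307,199), its porch towards the robot at (303,215). The amber rack is at (407,230). In the side view the plate is at (291,263) and the porch at (325,222). Next I'll zoom in on both.

```bash
cat > h.py <<'E'
import numpy as np, cv2
from scipy.spatial.transform import Rotation as R
from workcell import bot, cams, job_done
def cam(n):
    c=cams.calibration(n); f=200/np.tan(np.radians(c["vfov"])/2)
    return f,c["cx"],c["cy"],np.array(c["eye"]),R.from_euler("xyz",c["attitude"]).as_matrix()
def ray(n,uv):
    f,cx,cy,e,A=cam(n); uv=np.atleast_2d(uv).astype(float)
    d=np.c_[(uv[:,0]-cx)/f,(uv[:,1]-cy)/f,np.ones(len(uv))]@A.T
    return e,d
def plane(n,uv,z):
    e,d=ray(n,uv); return e+d*((z-e[2])/d[:,2])[:,None]
def tri(uvt,uvs):
    "closest point of two rays, and their gap"
    e1,d1=ray("top",uvt); e2,d2=ray("side",uvs); d1=d1[0];d2=d2[0]
    s=np.linalg.lstsq(np.c_[d1,-d2],e2-e1,rcond=None)[0]
    p,q=e1+s[0]*d1,e2+s[1]*d2
    return (p+q)/2,np.linalg.norm(p-q)
def proj(n,P):
    f,cx,cy,e,A=cam(n); p=(np.atleast_2d(P)-e)@A
    return np.c_[cx+f*p[:,0]/p[:,2],cy+f*p[:,1]/p[:,2]]
E
python3 - <<'E'
import cv2,numpy as np
t=cv2.imread("pics/top0.png");s=cv2.imread("pics/side0.png")
a=cv2.resize(t[155:255,225:345],None,fx=4.5,fy=4.5,interpolation=cv2.INTER_CUBIC)
b=cv2.resize(s[180:280,270:350],None,fx=4.5,fy=4.5,interpolation=cv2.INTER_CUBIC)
im=np.hstack([a,b]);im=cv2.resize(im,None,fx=.88,fy=.88);print(im.shape)
cv2.imwrite("pics/z0.png",cv2.convertScaleAbs(im,alpha=1.4))
for n,i,pts in(("t",t,[(247,222),(240,228),(307,199),(302,215),(311,188),(307,199),(260,215),(300,240)]),("s",s,[(285,258),(325,222),(318,213),(312,205)])):
    h=cv2.cvtColor(i,cv2.COLOR_BGR2HSV)
    for p in pts: print(n,p,h[p[1],p[0]])
E
```

```text
(396, 792, 3)
t (247, 222) [91 71 79]
t (240, 228) [105 189 101]
t (307, 199) [106 255  98]
t (302, 215) [ 60  47 125]
t (311, 188) [60  8 67]
t (307, 199) [106 255  98]
t (260, 215) [ 31  80 127]
t (300, 240) [ 42  19 134]
s (285, 258) [108 127 129]
s (325, 222) [ 60  42 162]
s (318, 213) [110 141 139]
s (312, 205) [30 12 86]
```

View pics/z0.png

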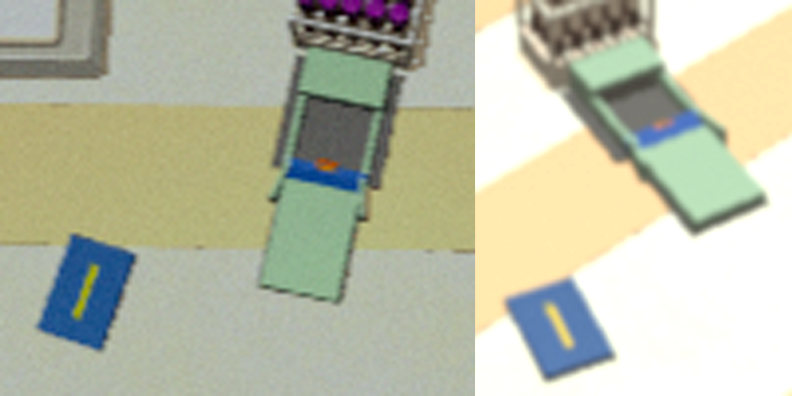

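The zoom shows the plate lying free with its stripe along its length. The porch runs from the blue lip towards the robot, its near corners at about (291,227) and (310,231) in the top view, and the orange catch sits mid-lip.

```bash
cat > m.py <<'E'
from h import *
from scipy import ndimage
def mask(img,lo,hi,box):
    x0,y0,x1,y1=box; K=4
    c=cv2.resize(img[y0:y1,x0:x1],None,fx=K,fy=K,interpolation=cv2.INTER_CUBIC)
    m=cv2.inRange(cv2.cvtColor(cv2.GaussianBlur(c,(5,5),0),cv2.COLOR_BGR2HSV),lo,hi)
    m=cv2.morphologyEx(m,cv2.MORPH_OPEN,np.ones((5,5)))
    cs=cv2.findContours(m,cv2.RETR_EXTERNAL,cv2.CHAIN_APPROX_NONE)[0]
    c=max(cs,key=cv2.contourArea)[:,0].astype(float)
    return (c+.5)/K-.5+[x0,y0]
def rect(n,c,z):
    "minimum rectangle of a contour cast onto height z: centre, long, short, yaw of long axis"
    P=plane(n,c,z)[:,:2].astype(np.float32)*1000
    b=cv2.boxPoints(cv2.minAreaRect(P)); e=b[1]-b[0],b[2]-b[1]
    l=max(e,key=np.linalg.norm)
    return b.mean(0),sorted(np.linalg.norm(x) for x in e),np.degrees(np.arctan2(l[1],l[0]))%180
BLUE=((98,90,40),(118,255,255)); GREEN=((45,22,60),(80,255,255))
E
python3 - <<'E'
from m import *
np.set_printoptions(precision=1,suppress=True)
t=cv2.imread("pics/top0.png");s=cv2.imread("pics/side0.png")
for n,i,bp,bl,bg in(("top",t,(230,210,265,248),(290,190,325,210),(283,196,325,240)),("side",s,(272,245,312,285),(300,200,332,220),(305,205,350,245))):
    c=mask(i,*BLUE,bp);print(n,"plate",rect(n,c,.008),rect(n,c,.004),cv2.boxPoints(cv2.minAreaRect(c.astype(np.float32))).tolist())
    c=mask(i,*BLUE,bl);print(n,"lip",rect(n,c,.021))
    c=mask(i,*GREEN,bg);h=cv2.convexHull(c.astype(np.float32))
    a=cv2.approxPolyDP(h,1.5,True)[:,0];print(n,"porch hull",a.tolist());print(plane(n,a,.017)*1000)
    h=cv2.cvtColor(i,cv2.COLOR_BGR2HSV)
E
```

```text
top plate (array([454.6, 257. ], dtype=float32), [np.float32(60.625538), np.float32(89.92325)], np.float32(162.58952)) (array([455. , 257.8], dtype=float32), [np.float32(60.7997), np.float32(90.18156)], np.float32(162.58961)) [[233.87051391601562, 237.58767700195312], [242.6148681640625, 213.103515625], [258.75286865234375, 218.86709594726562], [250.00851440429688, 243.35125732421875]]
top lip (array([559.6,  45.8], dtype=float32), [np.float32(20.091675), np.float32(70.36521)], np.float32(78.69398))
top porch hull [[295.125, 198.875], [316.375, 203.375], [309.625, 231.125], [289.625, 226.625]]
[[559.6  88.1  17. ]
 [544.4  12.9  17. ]
 [446.2  34.9  17. ]
 [461.  104.8  17. ]]
side plate (array([448.1, 259.4], dtype=float32), [np.float32(55.077164), np.float32(85.7048)], np.float32(162.61087)) (array([451. , 257.2], dtype=float32), [np.float32(55.258327), np.float32(85.98674)], np.float32(162.61086)) [[277.9630432128906, 255.98126220703125], [292.9403991699219, 248.1669921875], [303.7145690917969, 268.81744384765625], [288.7372131347656, 276.6317138671875]]
side lip (array([555.1,  47.7], dtype=float32), [np.float32(22.0569), np.float32(62.022488)], np.float32(80.37578))
side porch hull [[304.625, 208.375], [328.625, 209.875], [342.125, 226.625], [342.375, 229.625], [324.375, 236.625], [304.625, 214.125]]
[[604.2  67.9  17. ]
 [542.4   9.8  17. ]
 [450.4  32.2  17. ]
 [439.4  41.6  17. ]
 [455.3 109.1  17. ]
 [581.6  87.2  17. ]]
```

Run:
```python
from m import *
np.set_printoptions(precision=2,suppress=True)
t=cv2.imread("pics/top0.png");s=cv2.imread("pics/side0.png")
YE=((20,90,60),(36,255,255))
ct=mask(t,*YE,(240,218,255,240));cs=mask(s,*YE,(280,252,302,275))
f=lambda c:np.array(cv2.minAreaRect(c.astype(np.float32))[0])
print("stripe",f(ct),f(cs),tri(f(ct),f(cs)),rect("top",ct,.008))
# catch
OR=((3,110,60),(16,255,255))
ct=mask(t,*OR,(298,188,318,205));cs=mask(s,((0),60,60),(16,255,255),(308,203,328,218))
print("catch",f(ct),f(cs),tri(f(ct),f(cs)))
yaw=np.radians(-12); o=np.array([453.6,69.85])
for n,i,bg in(("top",t,(283,196,325,240)),("side",s,(300,196,350,245))):
  c=mask(i,*GREEN,bg); P=plane(n,c,.017)[:,:2]*1000
  ux=np.array([np.cos(yaw),np.sin(yaw)]);uy=np.array([-ux[1],ux[0]])
  q=np.c_[(P-o)@ux,(P-o)@uy]
  L={}
  for k,sel in(("left",(q[:,1]>20)&(q[:,0]>10)&(q[:,0]<72)),("right",(q[:,1]<-20)&(q[:,0]>10)&(q[:,0]<72)),("front",(abs(q[:,1])<28)&(q[:,0]<12))):
    vx,vy,x,y=cv2.fitLine(P[sel].astype(np.float32),cv2.DIST_HUBER,0,.1,.01)[:,0]
    a=np.degrees(np.arctan2(vy,vx)); 
    L[k]=(np.array([x,y]),np.array([vx,vy]));print(n,k,sel.sum(),a%180)
  def X(a,b):
    k=np.linalg.solve(np.c_[L[a][1],-L[b][1]],L[b][0]-L[a][0]);return L[a][0]+k[0]*L[a][1]
  A,B=X("left","front"),X("right","front");print(n,"corners",A,B,"mid",(A+B)/2,"w",np.linalg.norm(A-B))
  print("px",proj(n,np.array([[*A,17],[*B,17]])/1000))
```

```text
stripe [246.16 228.21] [290.7  261.65] (array([0.45, 0.26, 0.01]), np.float64(0.0029577597190290207)) (array([454.48, 257.69], dtype=float32), [np.float32(6.3923607), np.float32(46.253162)], np.float32(161.64162))
catch [307.25 195.5 ] [316.38 210.38] (array([0.57, 0.04, 0.02]), np.float64(0.0036158532286746426))
top left 68 166.71278
top right 69 169.51747
top front 66 78.23906
top corners [460.27 105.65] [445.21  33.29] mid [452.74  69.47] w 73.90826
px [[289.37 226.82]
 [310.07 231.42]]
side left 49 170.47177
side right 52 174.27086
side front 58 78.815834
side corners [451.12 108.77] [436.12  32.92] mid [443.62  70.84] w 77.32342
px [[325.29 237.24]
 [344.9  228.94]]
```

Both views agree: rack origin is about (614, 35) mm at yaw -11.7°, and the plate is centred at (454, 257.5) mm at yaw -17.4°. The sizes match those given. I'll start moving, using the half-turned grasp to keep joint 7 in range.

```bash
cat > go.py <<'E'
"go.py x y z yawdeg : shift and turn in tool axes from the measured pose; 'rack' prefix takes x y z in rack mm"
import sys
from h import *
RO=np.array([614.,35.,0]);RY=-11.7
a=sys.argv[1:]
o=bot.observe()
if a[0]=="rack":
    p=(RO+R.from_euler("z",RY,degrees=True).apply([float(v) for v in a[1:4]]))/1000; yaw=float(a[4]) if len(a)>4 else RY+180
else: p=np.array([float(v) for v in a[:3]])/1000; yaw=float(a[3])
T=R.from_euler("xyz",o["tool_rot"]); G=R.from_euler("xyz",[np.pi,0,np.radians(yaw)])
q=R.from_euler("z",RY,degrees=True).inv().apply(o["position"]*1000-RO)
print("t",round(o["clock"],2),"world",(o["position"]*1000).round(1),"rack",q.round(1),"F",o["force"].round(1),"w",round(o["grip_width"]*1000,1),"q7",o["qpos"][6].round(2))
print("shift",T.inv().apply(p-o["position"]).round(4),"turn",(T.inv()*G).as_rotvec().round(3))
E
python3 go.py 470 -100 230 90; python3 go.py 454 257.5 100 162.6
```

```text
t 0.1 world [ 232.2 -580.   230.8] rack [-249.2 -679.6  230.8] F [-0.4 -0.3  0.6] w 85.2 q7 -0.11
shift [ 0.3992 -0.3572  0.0011] turn [-1.00e-03 -0.00e+00 -1.19e+00]
t 0.1 world [ 232.2 -580.   230.8] rack [-249.2 -679.6  230.8] F [-0.4 -0.3  0.6] w 85.2 q7 -0.11
shift [ 0.5172 -0.6949  0.1314] turn [-1.000e-03 -1.000e-03 -2.457e+00]
```

Units first: shifts go in shares of 75 cm and turns go in shares of pi rad. So 0.225 m / 0.75 = 0.3, -0.2 m / 0.75 = -0.2667, -0.36 rad / 3.1416 = -0.1146.

```bash
echo '[{"jaw":0.085,"tx":0.06,"ty":-0.0533,"drz":-0.0573},{"jaw":0.085,"tx":0.12,"ty":-0.1067,"drz":-0.1146},{"jaw":0.085,"tx":0.18,"ty":-0.16,"drz":-0.1719},{"jaw":0.085,"tx":0.24,"ty":-0.2133,"drz":-0.2292},{"jaw":0.085,"tx":0.3,"ty":-0.2667,"drz":-0.2865}]' | python3 nudge.py; python3 go.py 470 -100 230 90; python3 go.py 454 257.5 100 162.6
```

```text
clock: 0.72
position: [0.3673, -0.3091, 0.2313]
tool_rot: [3.142, 0.0, 1.287]
force: [1.4, 0.1, 0.4]
grip_width: 0.0853
finger_force: 0.0
t 0.72 world [ 367.3 -309.1  231.3] rack [-171.8 -387.   231.3] F [1.4 0.1 0.4] w 85.3 q7 0.16
shift [0.2295 0.0399 0.0013] turn [ 0.     0.    -0.284]
t 0.72 world [ 367.3 -309.1  231.3] rack [-171.8 -387.   231.3] F [1.4 0.1 0.4] w 85.3 q7 0.16
shift [ 0.5682 -0.0757  0.1312] turn [-0.     0.    -1.551]
```

To row units: 0.275 m / 0.75 = 0.3667, 0.22 m / 0.75 = 0.2933, -0.9 rad / 3.1416 = -0.2865.

```bash
echo '[{"jaw":0.072,"tx":0.0733,"ty":0.0107,"drz":-0.0573},{"jaw":0.072,"tx":0.1467,"ty":0.0213,"drz":-0.1146},{"jaw":0.072,"tx":0.22,"ty":0.0267,"drz":-0.1719},{"jaw":0.072,"tx":0.2933,"ty":0.0267,"drz":-0.2292},{"jaw":0.072,"tx":0.3667,"ty":0.0133,"drz":-0.2865}]' | python3 nudge.py; python3 go.py 454 257.5 100 162.6
```

```text
clock: 1.35
position: [0.4554, -0.0485, 0.2312]
tool_rot: [3.141, -0.0, 2.187]
force: [1.0, -1.0, -0.9]
grip_width: 0.0719
finger_force: 0.0
t 1.35 world [455.4 -48.5 231.2] rack [-138.4 -114.   231.2] F [ 1.  -1.  -0.9] w 71.9 q7 0.35
shift [0.2506 0.1756 0.1313] turn [ 0.    -0.    -0.651]
```

To row units: 0.25 m / 0.75 = 0.3333, 0.2 m / 0.75 = 0.2667, -0.651 rad / 3.1416 = -0.2072.

```bash
echo '[{"jaw":0.072,"tx":0.0667,"ty":0.0467,"drz":-0.0414},{"jaw":0.072,"tx":0.1333,"ty":0.0933,"drz":-0.0828},{"jaw":0.072,"tx":0.2,"ty":0.14,"tz":0.0267,"drz":-0.1241},{"jaw":0.072,"tx":0.2667,"ty":0.1867,"tz":0.0667,"drz":-0.1655},{"jaw":0.072,"tx":0.3333,"ty":0.2333,"tz":0.12,"drz":-0.2072}]' | python3 nudge.py; echo '[{"jaw":0.072},{"jaw":0.072}]' | python3 nudge.py;  python3 go.py 454 257.5 8 162.6
```

```text
clock: 1.98
position: [0.4553, 0.2419, 0.1501]
tool_rot: [3.141, 0.001, 2.836]
force: [1.9, -0.9, 0.1]
grip_width: 0.072
finger_force: 0.0
clock: 2.22
position: [0.4551, 0.2397, 0.1505]
tool_rot: [-3.141, -0.001, 2.831]
force: [0.5, -0.5, 0.6]
grip_width: 0.0721
finger_force: 0.0
t 2.23 world [455.1 239.7 150.5] rack [-197.1  168.2  150.5] F [ 0.5 -0.5  0.6] w 72.1 q7 0.18
shift [0.0064 0.0167 0.1425] turn [-0.001 -0.001 -0.006]
```

To row units: 0.12 m / 0.75 = 0.16, 0.085 m / 0.75 = 0.1133, -0.006 rad / 3.1416 = -0.0019.

```bash
echo '[{"jaw":0.072,"tx":0.0085,"ty":0.0223,"tz":0.04,"drz":-0.0019},{"jaw":0.072,"tx":0.0085,"ty":0.0223,"tz":0.1133,"drz":-0.0019},{"jaw":0.072,"tx":0.0085,"ty":0.0223,"tz":0.16,"drz":-0.0019},{"jaw":0.072,"tx":0.0085,"ty":0.0223,"tz":0.16,"drz":-0.0019}]' | python3 nudge.py;  python3 go.py 454 257.5 5 162.6
python3 - <<'E'
from h import *
t=cams.grab_frame("top");s=cams.grab_frame("side")
a=cv2.resize(t[190:260,210:290],None,fx=5,fy=5,interpolation=cv2.INTER_CUBIC)
b=cv2.resize(s[220:290,255:335],None,fx=5,fy=5,interpolation=cv2.INTER_CUBIC)
cv2.imwrite("pics/g1.png",cv2.convertScaleAbs(np.hstack([a,b]),alpha=1.3))
E
```

```text
clock: 2.72
position: [0.4539, 0.2562, 0.0299]
tool_rot: [-3.139, -0.001, 2.836]
force: [0.1, -0.1, 0.6]
grip_width: 0.0722
finger_force: 0.0
t 2.73 world [453.9 256.2  29.9] rack [-201.6  184.2   29.9] F [ 0.1 -0.1  0.6] w 72.2 q7 -0.0
shift [0.0003 0.0013 0.0249] turn [-0.002 -0.001 -0.002]
```

View pics/g1.png

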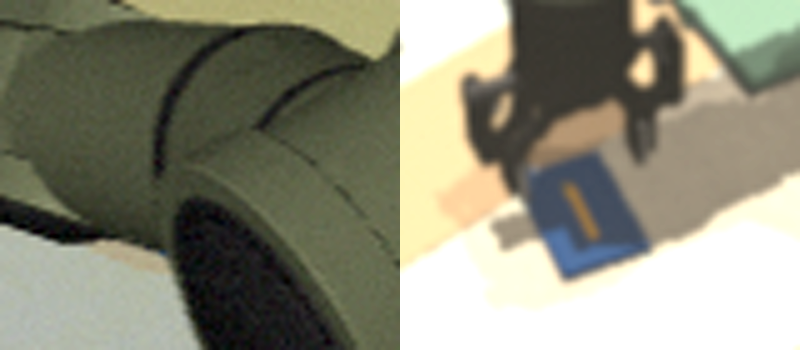

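The side view shows the two fingers straddling the plate, still above it. The arm blocks the top view. I'll descend slowly and watch the force.

To row units: 0.025 m / 0.75 = 0.0333, 0.02 m / 0.75 = 0.0267, -0.002 rad / 3.1416 = -0.0006.

```bash
echo '[{"jaw":0.072,"ty":0.0013,"tz":0.0133,"drz":-0.0006},{"jaw":0.072,"ty":0.0013,"tz":0.0267,"drz":-0.0006},{"jaw":0.072,"ty":0.0013,"tz":0.0333,"drz":-0.0006},{"jaw":0.072,"ty":0.0013,"tz":0.0333,"drz":-0.0006}]' | python3 nudge.py; echo '[{"jaw":0.066},{"jaw":0.066}]' | python3 nudge.py 30;  python3 go.py 454 257.5 5 162.6
```

```text
clock: 3.32
position: [0.4543, 0.2588, 0.0055]
tool_rot: [-3.141, -0.0, 2.84]
force: [0.2, -0.7, -0.5]
grip_width: 0.072
finger_force: 0.0
clock: 3.58
position: [0.4547, 0.2589, 0.006]
tool_rot: [3.141, 0.0, 2.84]
force: [0.3, 0.0, 0.4]
grip_width: 0.066
finger_force: 0.0
t 3.58 world [454.7 258.9   6. ] rack [-201.4  186.9    6. ] F [0.3 0.  0.4] w 66.0 q7 -0.04
shift [ 0.0002 -0.0015  0.001 ] turn [0.    0.    0.002]
```

To row units: 0.005 m / 0.75 = 0.0067, 0.003 m / 0.75 = 0.004.

```bash
for i in 1 ; do echo '[{"jaw":0.066,"ty":-0.0013,"tz":0.004},{"jaw":0.066,"ty":-0.0013,"tz":0.0067},{"jaw":0.066,"ty":-0.0013,"tz":0.0067}]' | python3 nudge.py; echo '[{"jaw":0.066,"tz":0.002},{"jaw":0.066,"tz":0.002}]' | python3 nudge.py;echo '[{"jaw":0.066,"tz":0.002},{"jaw":0.066,"tz":0.002}]' | python3 nudge.py; done
```

```text
clock: 3.95
position: [0.4541, 0.2578, 0.0006]
tool_rot: [-3.141, -0.0, 2.84]
force: [-0.0, 0.1, -0.5]
grip_width: 0.0661
finger_force: 0.0
clock: 4.2
position: [0.4542, 0.2579, -0.0008]
tool_rot: [-3.142, -0.0, 2.84]
force: [-0.2, 0.4, 0.5]
grip_width: 0.0659
finger_force: 0.0
clock: 4.45
position: [0.4542, 0.2578, -0.0023]
tool_rot: [-3.141, -0.0, 2.84]
force: [0.9, -0.7, -0.9]
grip_width: 0.0658
finger_force: 0.0
```

To row units: 0.0015 m / 0.75 = 0.002.

```bash
echo '[{"jaw":0.066,"tz":0.002},{"jaw":0.066,"tz":0.002}]' | python3 nudge.py;echo '[{"jaw":0.066,"tz":0.002},{"jaw":0.066,"tz":0.002}]' | python3 nudge.py | grep -E "pos|force"
```

```text
clock: 4.7
position: [0.4542, 0.2578, -0.0038]
tool_rot: [-3.141, -0.0, 2.84]
force: [0.2, 0.2, 0.5]
grip_width: 0.0657
finger_force: 0.0
position: [0.4542, 0.2578, -0.0053]
force: [-0.5, 0.2, -1.1]
finger_force: 0.0
```

To row units: -0.05 m / 0.75 = -0.0667, -0.03 m / 0.75 = -0.04.

```bash
echo '[{"jaw":0.05},{"jaw":0.05},{"jaw":0.05}]' | python3 nudge.py 40; echo '[{"jaw":0.05,"tz":-0.0133},{"jaw":0.05,"tz":-0.04},{"jaw":0.05,"tz":-0.0667},{"jaw":0.05,"tz":-0.0667}]' | python3 nudge.py; python3 go.py rack -111 0 60
```

```text
clock: 5.32
position: [0.4543, 0.2579, -0.0047]
tool_rot: [-3.141, 0.0, 2.84]
force: [-3.8, -3.1, 15.0]
grip_width: 0.0589
finger_force: 48.1
clock: 5.82
position: [0.4553, 0.2582, 0.0467]
tool_rot: [3.14, 0.002, 2.839]
force: [-0.0, 0.8, -4.0]
grip_width: 0.0587
finger_force: 45.1
t 5.83 world [455.3 258.2  46.7] rack [-200.7  186.4   46.7] F [-0.   0.8 -4. ] w 58.7 q7 0.02
shift [-0.1076 -0.1766 -0.0134] turn [ 0.002  0.002 -0.098]
```

The plate is gripped at 58.7 mm with about 3 N of weight on the wrist. Next I'll carry it over the porch.

To row units: -0.1765 m / 0.75 = -0.2353, -0.175 m / 0.75 = -0.2333, -0.098 rad / 3.1416 = -0.0312.

```bash
echo '[{"jaw":0.05,"tx":-0.0333,"ty":-0.0533,"tz":-0.0133,"drx":0.0006,"dry":0.0006,"drz":-0.0064},{"jaw":0.05,"tx":-0.0733,"ty":-0.1173,"tz":-0.0173,"drx":0.0006,"dry":0.0006,"drz":-0.0159},{"jaw":0.05,"tx":-0.1133,"ty":-0.1827,"tz":-0.0173,"drx":0.0006,"dry":0.0006,"drz":-0.0255},{"jaw":0.05,"tx":-0.1427,"ty":-0.2333,"tz":-0.0173,"drx":0.0006,"dry":0.0006,"drz":-0.0312},{"jaw":0.05,"tx":-0.1427,"ty":-0.2353,"tz":-0.0173,"drx":0.0006,"dry":0.0006,"drz":-0.0312}]' | python3 nudge.py; echo '[{"jaw":0.05},{"jaw":0.05}]' | python3 nudge.py >/dev/null; python3 go.py rack -113 0 35
python3 - <<'E'
from h import *
t=cams.grab_frame("top");s=cams.grab_frame("side")
a=cv2.resize(t[165:245,270:350],None,fx=5,fy=5,interpolation=cv2.INTER_CUBIC)
b=cv2.resize(s[175:255,280:360],None,fx=5,fy=5,interpolation=cv2.INTER_CUBIC)
cv2.imwrite("pics/g2.png",cv2.convertScaleAbs(np.hstack([a,b]),alpha=1.3))
E
```

```text
clock: 6.45
position: [0.5043, 0.0536, 0.0573]
tool_rot: [-3.138, -0.002, 2.932]
force: [0.3, 1.1, -3.2]
grip_width: 0.0587
finger_force: 45.1
t 6.7 world [503.8  58.7  57.8] rack [-112.8    0.9   57.8] F [ 0.3  1.4 -3.3] w 58.7 q7 0.5
shift [ 0.0002 -0.0009  0.0228] turn [-0.001 -0.002  0.002]
```

View pics/g2.png

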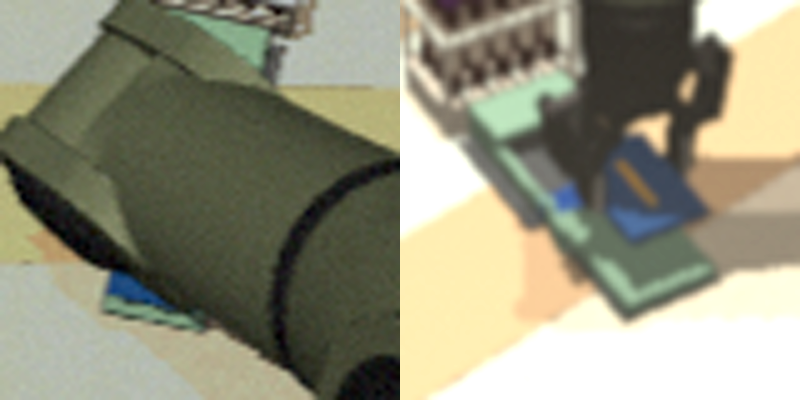

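The side view shows the plate held level over the porch and in line with it. The top view shows its tail edge just inside the porch's near edge. I'll lower it to contact.

To row units: 0.041 m / 0.75 = 0.0547, 0.03 m / 0.75 = 0.04, 0.002 rad / 3.1416 = 0.0006.

```bash
echo '[{"jaw":0.05,"ty":-0.0013,"tz":0.02,"drz":0.0006},{"jaw":0.05,"ty":-0.0013,"tz":0.04,"drz":0.0006},{"jaw":0.05,"ty":-0.0013,"tz":0.0547,"drz":0.0006},{"jaw":0.05,"ty":-0.0013,"tz":0.0547,"drz":0.0006}]' | python3 nudge.py;echo '[{"jaw":0.05,"tz":0.0027},{"jaw":0.05,"tz":0.0027}]' | python3 nudge.py|grep -E "^po|^force";echo '[{"jaw":0.05,"tz":0.002},{"jaw":0.05,"tz":0.002}]' | python3 nudge.py|grep -E "^po|^force"
```

```text
clock: 7.3
position: [0.503, 0.0567, 0.0157]
tool_rot: [-3.139, -0.004, 2.936]
force: [0.8, -0.3, -2.7]
grip_width: 0.0586
finger_force: 45.1
position: [0.5038, 0.0565, 0.015]
force: [1.0, -0.4, -3.4]
position: [0.5037, 0.0564, 0.0133]
force: [-0.8, -0.6, -2.7]
```

To row units: 0.001 m / 0.75 = 0.0013.

```bash
echo '[{"jaw":0.05,"tz":0.0013},{"jaw":0.05,"tz":0.0013}]' | python3 nudge.py|grep -E "^po|^force"; echo '[{"jaw":0.05,"tz":0.0013},{"jaw":0.05,"tz":0.0013}]' | python3 nudge.py|grep -E "^po|^force"
```

```text
position: [0.5038, 0.0565, 0.0125]
force: [-1.4, -0.2, 1.9]
position: [0.5039, 0.0566, 0.0123]
force: [-8.8, -3.2, 27.8]
```

Contact is at TCP 12.4 mm, so the deck is at about 17 mm as stated. Now ease off, release and rise.

To row units: -0.001 m / 0.75 = -0.0013.

```bash
echo '[{"jaw":0.05,"tz":-0.0013},{"jaw":0.074,"tz":-0.0013},{"jaw":0.074,"tz":-0.0013},{"jaw":0.074,"tz":-0.0013}]' | python3 nudge.py; echo '[{"jaw":0.074,"tz":-0.0267},{"jaw":0.074,"tz":-0.0667},{"jaw":0.074,"tz":-0.1067}]' | python3 nudge.py; python3 go.py rack -185 0 60
```

```text
clock: 8.8
position: [0.5037, 0.0566, 0.0122]
tool_rot: [-3.14, -0.002, 2.936]
force: [0.3, 0.3, -0.4]
grip_width: 0.0738
finger_force: 0.0
clock: 9.18
position: [0.5036, 0.0567, 0.093]
tool_rot: [-3.14, -0.003, 2.936]
force: [-0.1, -0.6, 0.3]
grip_width: 0.074
finger_force: 0.0
t 9.18 world [503.6  56.7  93. ] rack [-112.5   -1.2   93. ] F [-0.1 -0.6  0.3] w 74.0 q7 0.55
shift [0.0724 0.0011 0.0332] turn [-0.002 -0.003 -0.001]
```

To row units: 0.072 m / 0.75 = 0.096, 0.05 m / 0.75 = 0.0667, -0.003 rad / 3.1416 = -0.001.

```bash
echo '[{"jaw":0.0,"tx":0.0467,"ty":0.0013,"drx":-0.0006,"dry":-0.001},{"jaw":0.0,"tx":0.096,"ty":0.0013,"drx":-0.0006,"dry":-0.001},{"jaw":0,"tx":0.096,"ty":0.0013,"tz":0.04,"drx":-0.0006,"dry":-0.001},{"jaw":0,"tx":0.096,"ty":0.0013,"tz":0.0667,"drx":-0.0006,"dry":-0.001}]' | python3 nudge.py; python3 go.py rack -185 0 20
python3 - <<'E'
from m import *
np.set_printoptions(precision=2,suppress=True)
t=cams.grab_frame("top");s=cams.grab_frame("side")
a=cv2.resize(t[165:245,270:350],None,fx=5,fy=5,interpolation=cv2.INTER_CUBIC)
b=cv2.resize(s[175:255,280:360],None,fx=5,fy=5,interpolation=cv2.INTER_CUBIC)
cv2.imwrite("pics/g3.png",cv2.convertScaleAbs(np.hstack([a,b]),alpha=1.3))
E
```

```text
clock: 9.68
position: [0.4332, 0.0722, 0.0418]
tool_rot: [3.142, 0.001, 2.936]
force: [-0.0, 0.8, -0.1]
grip_width: 0.0007
finger_force: 0.0
t 9.68 world [433.2  72.2  41.8] rack [-184.5   -0.3   41.8] F [-0.   0.8 -0.1] w 0.7 q7 0.32
shift [0.0005 0.0003 0.0218] turn [ 0.     0.001 -0.001]
```

View pics/g3.png

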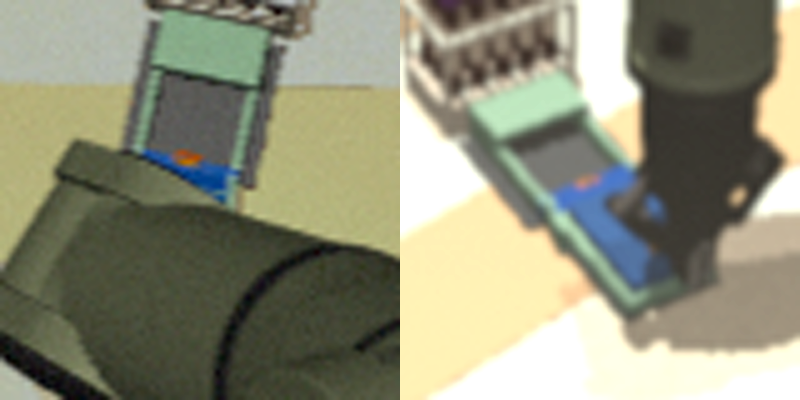

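The plate lies flat on the porch, and the shut fingers stand behind its tail at (680,280) in the side crop. I'll lower them and push.

To row units: 0.0215 m / 0.75 = 0.0287, 0.011 m / 0.75 = 0.0147.

```bash
echo '[{"jaw":0,"tz":0.0147},{"jaw":0,"tz":0.0287},{"jaw":0,"tx":-0.0067,"tz":0.0287}]' | python3 nudge.py|grep -E "^po|^force"; echo '[{"jaw":0,"tx":-0.008},{"jaw":0,"tx":-0.016},{"jaw":0,"tx":-0.024},{"jaw":0,"tx":-0.032},{"jaw":0,"tx":-0.04}]' | python3 nudge.py|grep -E "^po|^force";python3 go.py rack -110 0 20
```

```text
position: [0.4381, 0.0712, 0.0205]
force: [0.3, 0.1, 0.4]
position: [0.4682, 0.065, 0.021]
force: [-1.1, 0.3, 1.4]
t 10.78 world [468.2  65.   21. ] rack [-148.9   -0.2   21. ] F [-1.1  0.3  1.4] w 0.0 q7 0.36
shift [-0.0389  0.0003  0.0011] turn [ 0.     0.001 -0.002]
```

To row units: -0.03 m / 0.75 = -0.04, -0.024 m / 0.75 = -0.032.

```bash
echo '[{"jaw":0,"tx":-0.008},{"jaw":0,"tx":-0.016},{"jaw":0,"tx":-0.024},{"jaw":0,"tx":-0.032},{"jaw":0,"tx":-0.04}]' | python3 nudge.py|grep -E "^po|^force";python3 go.py rack -110 0 20
```

```text
position: [0.4975, 0.0589, 0.021]
force: [-3.4, 1.0, 1.0]
t 11.4 world [497.5  58.9  21. ] rack [-119.    -0.2   21. ] F [-3.4  1.   1. ] w -0.3 q7 0.42
shift [-0.009   0.0003  0.001 ] turn [ 0.     0.001 -0.002]
```

To row units: -0.02 m / 0.75 = -0.0267, -0.016 m / 0.75 = -0.0213.

```bash
echo '[{"jaw":0,"tx":-0.0053},{"jaw":0,"tx":-0.0107},{"jaw":0,"tx":-0.016},{"jaw":0,"tx":-0.0213},{"jaw":0,"tx":-0.0267}]' | python3 nudge.py|grep -E "^po|^force"; python3 go.py rack -110 0 20; echo '[{"jaw":0,"tx":0.0027,"tz":-0.004},{"jaw":0,"tx":0.0027,"tz":-0.004}]' | python3 nudge.py|grep -E "^po|^force"
python3 - <<'E'
from m import *
t=cams.grab_frame("top");s=cams.grab_frame("side")
a=cv2.resize(t[165:245,270:350],None,fx=5,fy=5,interpolation=cv2.INTER_CUBIC)
b=cv2.resize(s[175:255,280:360],None,fx=5,fy=5,interpolation=cv2.INTER_CUBIC)
cv2.imwrite("pics/g4.png",cv2.convertScaleAbs(np.hstack([a,b]),alpha=1.3))
E
```

```text
position: [0.5168, 0.0549, 0.021]
force: [-3.5, 0.6, 1.9]
t 12.03 world [516.8  54.9  21. ] rack [-99.2  -0.3  21. ] F [-3.5  0.6  1.9] w -0.0 q7 0.46
shift [0.0108 0.0002 0.001 ] turn [ 0.     0.001 -0.002]
position: [0.5149, 0.0552, 0.0243]
force: [0.5, -0.5, -0.5]
```

View pics/g4.png

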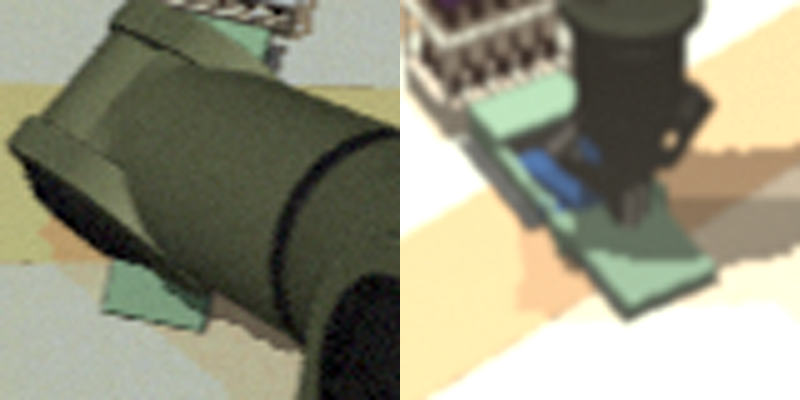

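The plate is crossing the lip with its front in the pocket's mouth, and I've backed off 2 mm to let it tip. I'll carry on in small steps and watch the force.

To row units: -0.008 m / 0.75 = -0.0107, -0.006 m / 0.75 = -0.008.

```bash
echo '[{"jaw":0,"tx":-0.0027},{"jaw":0,"tx":-0.0053},{"jaw":0,"tx":-0.008},{"jaw":0,"tx":-0.0107},{"jaw":0,"tx":-0.0107}]' | python3 nudge.py|grep -E "^po|^force"; echo '[{"jaw":0,"tx":0.004},{"jaw":0,"tx":0.004},{"jaw":0,"tx":0.004}]' | python3 nudge.py|grep -E "^po|^force"; echo '[{"jaw":0,"tx":-0.004},{"jaw":0,"tx":-0.0067},{"jaw":0,"tx":-0.0093},{"jaw":0,"tx":-0.012},{"jaw":0,"tx":-0.012}]' | python3 nudge.py|grep -E "^po|^force";python3 go.py rack -54 0 24
```

```text
position: [0.5226, 0.0536, 0.024]
force: [0.3, -0.6, 0.3]
position: [0.5196, 0.0543, 0.0241]
force: [-0.5, -0.0, 0.0]
position: [0.5286, 0.0524, 0.024]
force: [0.2, 0.3, 0.1]
t 14.0 world [528.6  52.4  24. ] rack [-87.2  -0.3  24. ] F [0.2 0.3 0.1] w 0.0 q7 0.49
shift [-0.0332  0.0004  0.0001] turn [ 0.     0.001 -0.002]
```

No contact now, so it has tipped and slid ahead. I'll follow it.

To row units: -0.012 m / 0.75 = -0.016, -0.009 m / 0.75 = -0.012.

```bash
echo '[{"jaw":0,"tx":-0.004},{"jaw":0,"tx":-0.008},{"jaw":0,"tx":-0.012},{"jaw":0,"tx":-0.016},{"jaw":0,"tx":-0.016}]' | python3 nudge.py|grep -E "^po|^force"; echo '[{"jaw":0,"tx":-0.004},{"jaw":0,"tx":-0.008},{"jaw":0,"tx":-0.012},{"jaw":0,"tx":-0.012}]' | python3 nudge.py|grep -E "^po|^force";python3 go.py rack -54 0 24
```

```text
position: [0.5405, 0.0499, 0.0241]
force: [-0.3, 0.2, -0.8]
position: [0.5493, 0.0481, 0.024]
force: [0.3, -0.4, -0.1]
t 15.12 world [549.3  48.1  24. ] rack [-66.   -0.3  24. ] F [ 0.3 -0.4 -0.1] w 0.0 q7 0.53
shift [-0.012   0.0004  0.    ] turn [ 0.     0.001 -0.002]
```

To row units: -0.006 m / 0.75 = -0.008, -0.0045 m / 0.75 = -0.006.

```bash
echo '[{"jaw":0,"tx":-0.002},{"jaw":0,"tx":-0.004},{"jaw":0,"tx":-0.006},{"jaw":0,"tx":-0.008},{"jaw":0,"tx":-0.008}]' | python3 nudge.py|grep -E "^po|^force"; echo '[{"jaw":0,"tx":-0.0013},{"jaw":0,"tx":-0.0027},{"jaw":0,"tx":-0.0027}]' | python3 nudge.py|grep -E "^po|^force";echo '[{"jaw":0,"tx":-0.0013},{"jaw":0,"tx":-0.0027},{"jaw":0,"tx":-0.0027}]' | python3 nudge.py|grep -E "^po|^force";python3 go.py rack -54 0 24
```

```text
position: [0.555, 0.0469, 0.0241]
force: [-0.7, 0.6, -0.3]
position: [0.5569, 0.0465, 0.0241]
force: [-0.2, -0.7, 0.1]
position: [0.5589, 0.0461, 0.0241]
force: [-0.0, -0.2, -0.4]
t 16.5 world [558.9  46.1  24.1] rack [-56.2  -0.3  24.1] F [-0.  -0.2 -0.4] w -0.2 q7 0.54
shift [-0.0022  0.0003  0.0001] turn [ 0.     0.001 -0.002]
```

To row units: -0.002 m / 0.75 = -0.0027, -0.001 m / 0.75 = -0.0013.

```bash
for k in 1; do echo '[{"jaw":0,"tx":-0.0013},{"jaw":0,"tx":-0.0027},{"jaw":0,"tx":-0.0027}]' | python3 nudge.py|grep -E "^po|^force";echo '[{"jaw":0,"tx":-0.0013},{"jaw":0,"tx":-0.0027},{"jaw":0,"tx":-0.0027}]' | python3 nudge.py|grep -E "^po|^force"; done;python3 go.py rack -54 0 24
python3 - <<'E'
from m import *
t=cams.grab_frame("top");s=cams.grab_frame("side")
a=cv2.resize(t[165:245,270:350],None,fx=5,fy=5,interpolation=cv2.INTER_CUBIC)
b=cv2.resize(s[175:255,280:360],None,fx=5,fy=5,interpolation=cv2.INTER_CUBIC)
cv2.imwrite("pics/g5.png",cv2.convertScaleAbs(np.hstack([a,b]),alpha=1.3))
E
```

```text
position: [0.5608, 0.0457, 0.0241]
force: [0.8, 0.4, 0.5]
position: [0.5618, 0.0453, 0.0238]
force: [-5.6, -0.2, 2.1]
t 17.25 world [561.8  45.3  23.8] rack [-53.2  -0.5  23.8] F [-5.6 -0.2  2.1] w -0.1 q7 0.55
shift [ 0.0008  0.0005 -0.0002] turn [-0.    -0.001 -0.001]
```

View pics/g5.png

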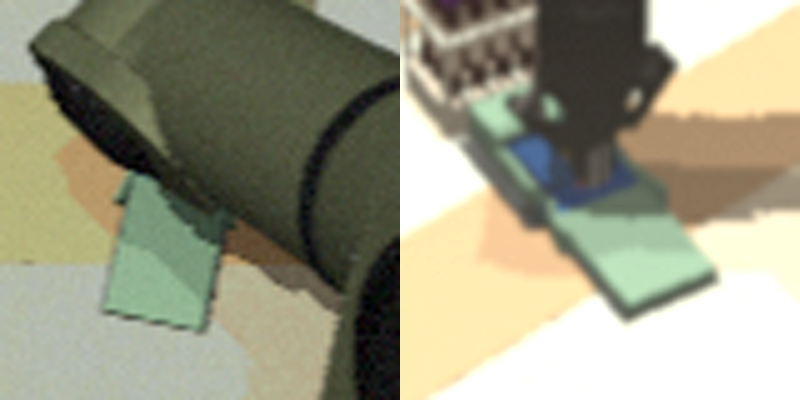

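The fingers met the tail at TCP x -53, which puts the tail at about -42.5. That is where it should be with the front against the far wall. One more millimetre will confirm the stop.

To row units: -0.0008 m / 0.75 = -0.0011.

```bash
echo '[{"jaw":0,"tx":-0.0011},{"jaw":0,"tx":-0.0011}]' | python3 nudge.py|grep -E "^po|^force"; echo '[{"jaw":0,"tx":-0.0009},{"jaw":0,"tx":-0.0009}]' | python3 nudge.py|grep -E "^po|^force"; python3 go.py rack -54 0 24
```

```text
position: [0.562, 0.0452, 0.0237]
force: [-9.9, 1.4, 1.3]
position: [0.5621, 0.0452, 0.0235]
force: [-12.9, 2.8, 2.9]
t 17.85 world [562.1  45.2  23.5] rack [-52.9  -0.6  23.5] F [-12.9   2.8   2.9] w 0.2 q7 0.55
shift [ 0.0011  0.0006 -0.0005] turn [-0.001 -0.003 -0.001]
```

It is stopped firmly at the far wall with about 13 N. Now back off, rise and move over the tail.

To row units: -0.03 m / 0.75 = -0.04, -0.015 m / 0.75 = -0.02.

```bash
echo '[{"jaw":0,"tx":0.0107},{"jaw":0,"tx":0.0107,"tz":-0.02},{"jaw":0,"tx":0.0107,"tz":-0.04},{"jaw":0,"tx":0.0107,"tz":-0.04}]' | python3 nudge.py|grep -E "^po|^force"; python3 go.py rack -20 0 36
```

```text
position: [0.5575, 0.0465, 0.0558]
force: [0.3, -1.1, 0.4]
t 18.35 world [557.5  46.5  55.8] rack [-57.7  -0.2  55.8] F [ 0.3 -1.1  0.4] w -0.0 q7 0.58
shift [-0.0376  0.0003  0.02  ] turn [ 0.001  0.004 -0.002]
```

To row units: -0.0376 m / 0.75 = -0.0501, -0.02 m / 0.75 = -0.0267, 0.004 rad / 3.1416 = 0.0013.

```bash
echo '[{"jaw":0,"tx":-0.0267,"dry":0.0013},{"jaw":0,"tx":-0.0501,"dry":0.0013},{"jaw":0,"tx":-0.0501,"tz":0.0133,"dry":0.0013},{"jaw":0,"tx":-0.0501,"tz":0.0267,"dry":0.0013},{"jaw":0,"tx":-0.0501,"tz":0.0267,"dry":0.0013}]' | python3 nudge.py|grep -E "^po|^force"; python3 go.py rack -20 0 28
```

```text
position: [0.592, 0.039, 0.033]
force: [-0.6, 0.1, 0.1]
t 18.98 world [592.  39.  33.] rack [-22.4  -0.5  33. ] F [-0.6  0.1  0.1] w -0.2 q7 0.62
shift [-0.0024  0.0005  0.005 ] turn [-0.    -0.005 -0.001]
```

Units first: shifts go in shares of 75 cm and turns go in shares of pi rad. So -0.0015 m / 0.75 = -0.002.

```bash
echo '[{"jaw":0,"tx":-0.002},{"jaw":0,"tx":-0.002}]' | python3 nudge.py|grep -E "^po|^force"; echo '[{"jaw":0,"tz":0.0027},{"jaw":0,"tz":0.0053},{"jaw":0,"tz":0.0053}]' | python3 nudge.py|grep -E "^po|^force"; echo '[{"jaw":0,"tz":0.0013},{"jaw":0,"tz":0.0027},{"jaw":0,"tz":0.0027}]' | python3 nudge.py|grep -E "^po|^force"; python3 go.py rack -20 0 28
```

```text
position: [0.5947, 0.0387, 0.0344]
force: [0.3, 0.1, -0.3]
position: [0.5945, 0.0386, 0.0299]
force: [-0.4, 0.2, 0.4]
position: [0.5945, 0.0386, 0.028]
force: [0.1, 0.2, 0.4]
t 19.98 world [594.5  38.6  28. ] rack [-19.8  -0.4  28. ] F [0.1 0.2 0.4] w 0.0 q7 0.61
shift [0.0002 0.0004 0.    ] turn [ 0.    -0.003 -0.002]
```

To row units: 0.002 m / 0.75 = 0.0027, 0.001 m / 0.75 = 0.0013.

```bash
echo '[{"jaw":0,"tz":0.0013},{"jaw":0,"tz":0.0027},{"jaw":0,"tz":0.0027}]' | python3 nudge.py|grep -E "^po|^force";echo '[{"jaw":0,"tz":0.0013},{"jaw":0,"tz":0.0013}]' | python3 nudge.py|grep -E "^po|^force";echo '[{"jaw":0,"tz":0.0013},{"jaw":0,"tz":0.0013}]' | python3 nudge.py|grep -E "^po|^force"; python3 go.py rack -20 0 28
```

```text
position: [0.5945, 0.0386, 0.026]
force: [0.2, -0.6, -0.4]
position: [0.5945, 0.0386, 0.025]
force: [-0.0, -0.4, 0.1]
position: [0.5945, 0.0386, 0.024]
force: [-0.0, -0.1, 0.2]
t 20.85 world [594.5  38.6  24. ] rack [-19.8  -0.4  24. ] F [-0.  -0.1  0.2] w -0.1 q7 0.61
shift [ 0.0002  0.0004 -0.004 ] turn [ 0.    -0.003 -0.002]
```

To row units: 0.001 m / 0.75 = 0.0013.

```bash
echo '[{"jaw":0,"tz":0.0013},{"jaw":0,"tz":0.0013}]' | python3 nudge.py|grep -E "^po|^force";echo '[{"jaw":0,"tz":0.0013},{"jaw":0,"tz":0.0013}]' | python3 nudge.py|grep -E "^po|^force";echo '[{"jaw":0,"tz":0.0013},{"jaw":0,"tz":0.0013}]' | python3 nudge.py|grep -E "^po|^force"
```

```text
position: [0.5946, 0.0386, 0.0231]
force: [-0.1, 0.2, 2.1]
position: [0.5945, 0.0387, 0.0221]
force: [-1.6, 0.3, 4.1]
position: [0.5945, 0.0385, 0.0209]
force: [0.5, -1.0, -0.9]
```

To row units: 0.001 m / 0.75 = 0.0013.

```bash
echo '[{"jaw":0,"tz":0.0013},{"jaw":0,"tz":0.0013}]' | python3 nudge.py|grep -E "^po|^force";echo '[{"jaw":0,"tz":0.0013},{"jaw":0,"tz":0.0013}]' | python3 nudge.py|grep -E "^po|^force";echo '[{"jaw":0,"tz":0.0013},{"jaw":0,"tz":0.0013}]' | python3 nudge.py|grep -E "^po|^force";echo '[{"jaw":0,"tz":0.0013},{"jaw":0,"tz":0.0013}]' | python3 nudge.py|grep -E "^po|^force"
```

```text
position: [0.5945, 0.0386, 0.0199]
force: [0.0, 0.6, -0.4]
position: [0.5945, 0.0386, 0.019]
force: [-0.1, 0.0, -0.6]
position: [0.5945, 0.0386, 0.018]
force: [-0.3, 0.3, -0.4]
position: [0.5945, 0.0386, 0.017]
force: [0.6, 0.1, -0.1]
```

To row units: 0.002 m / 0.75 = 0.0027, 0.001 m / 0.75 = 0.0013.

```bash
echo '[{"jaw":0,"tz":0.0013},{"jaw":0,"tz":0.0027},{"jaw":0,"tz":0.0027}]' | python3 nudge.py|grep -E "^po|^force";echo '[{"jaw":0,"tz":0.0013},{"jaw":0,"tz":0.0013}]' | python3 nudge.py|grep -E "^po|^force";echo '[{"jaw":0,"tz":0.0007},{"jaw":0,"tz":0.0007}]' | python3 nudge.py|grep -E "^po|^force"
```

```text
position: [0.5945, 0.0386, 0.015]
force: [0.3, -0.6, 0.3]
position: [0.5945, 0.0386, 0.014]
force: [0.4, 0.2, 0.5]
position: [0.5946, 0.0386, 0.0137]
force: [0.4, 0.2, 1.6]
```

Contact is at 13.7 mm, which is the height of a seated plate's top. Now I'll build up to 15 N.

To row units: 0.0003 m / 0.75 = 0.0004.

```bash
echo '[{"jaw":0,"tz":0.0004},{"jaw":0,"tz":0.0004}]' | python3 nudge.py|grep -E "^po|^force";echo '[{"jaw":0,"tz":0.0003},{"jaw":0,"tz":0.0003}]' | python3 nudge.py|grep -E "^po|^force"
```

```text
position: [0.5946, 0.0386, 0.0136]
force: [-2.4, -0.0, 8.5]
position: [0.5946, 0.0386, 0.0136]
force: [-2.8, -1.0, 10.8]
```

To row units: 0.00015 m / 0.75 = 0.0002.

```bash
echo '[{"jaw":0,"tz":0.0002},{"jaw":0,"tz":0.0002}]' | python3 nudge.py|grep -E "^po|^force"
```

```text
position: [0.5946, 0.0387, 0.0136]
force: [-4.7, -1.2, 14.4]
```

```bash
for i in 1; do echo '[{"jaw":0},{"jaw":0},{"jaw":0},{"jaw":0}]' | python3 nudge.py|grep -E "^force"; echo '[{"jaw":0},{"jaw":0},{"jaw":0},{"jaw":0}]' | python3 nudge.py|grep -E "^force";echo '[{"jaw":0},{"jaw":0},{"jaw":0},{"jaw":0}]' | python3 nudge.py|grep -E "clock|^po|^force"; done
```

```text
force: [-5.1, -1.3, 13.5]
force: [-4.6, -1.3, 14.3]
clock: 25.72
position: [0.5946, 0.0386, 0.0136]
force: [-4.8, -1.3, 14.6]
```

Steady at about 14 N for 1.5 s. Now rise and back away to see the result.

To row units: -0.14 m / 0.75 = -0.1867, -0.08 m / 0.75 = -0.1067.

```bash
echo '[{"jaw":0,"tz":-0.004},{"jaw":0,"tz":-0.04},{"jaw":0,"tz":-0.1067},{"jaw":0,"tz":-0.1867},{"jaw":0,"tz":-0.1867}]' | python3 nudge.py|grep -E "^po|^force"; echo '[{"jaw":0,"tx":0.08},{"jaw":0,"tx":0.1467,"ty":-0.04},{"jaw":0,"tx":0.2,"ty":-0.12},{"jaw":0,"tx":0.2,"ty":-0.2},{"jaw":0,"tx":0.2,"ty":-0.2667}]' | python3 nudge.py|grep -E "^po|^force"
python3 - <<'E'
from m import *
t=cams.grab_frame("top");s=cams.grab_frame("side")
cv2.imwrite("pics/t6.png",t);cv2.imwrite("pics/s6.png",s)
a=cv2.resize(t[165:245,270:350],None,fx=5,fy=5,interpolation=cv2.INTER_CUBIC)
b=cv2.resize(s[175:255,280:360],None,fx=5,fy=5,interpolation=cv2.INTER_CUBIC)
cv2.imwrite("pics/g6.png",cv2.convertScaleAbs(np.hstack([a,b]),alpha=1.3))
E
```

```text
position: [0.5968, 0.039, 0.1571]
force: [-0.0, 0.0, -1.0]
position: [0.406, -0.1285, 0.1533]
force: [1.3, -0.4, 0.2]
```

View pics/g6.png

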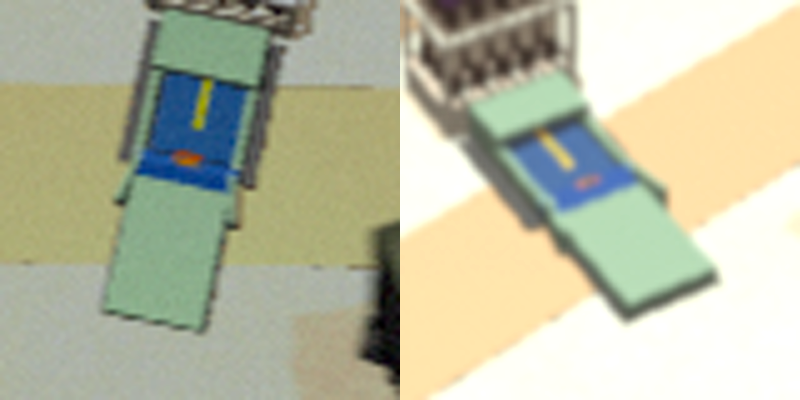

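The plate lies in the pocket under the overhang, and the orange catch shows over its tail at (187,158) in the top crop. I'll compare the catch centroid with the first picture as a number.

Run:
```python
from m import *
np.set_printoptions(precision=2,suppress=True)
OR=((3,110,60),(16,255,255));f=lambda c:np.array(cv2.minAreaRect(c.astype(np.float32))[0])
for n in("top0","t6"):
    c=mask(cv2.imread(f"pics/{n}.png"),*OR,(298,188,318,205));print(n,f(c),cv2.contourArea(c.astype(np.float32)),c.min(0),c.max(0))
print(bot.observe()["clock"],bot.observe()["qd"].round(3))
```

```text
top0 [307.25 195.5 ] 8.28125 [304.88 194.38] [309.62 196.62]
t6 [307.15 195.84] 5.3125 [305.12 194.88] [309.12 196.88]
27.075 [-0.09  0.   -0.05 -0.   -0.01 -0.01 -0.1 ]
```

The catch's far edge looks about 0.5 px nearer than before. That could be blur against the blue plate, or it could be a real 2 mm of retraction. I'll settle it by averaging frames and unmixing the colours.

Run:
```python
from m import *
np.set_printoptions(precision=0,suppress=True,linewidth=150)
t=np.mean([cams.grab_frame("top").astype(float) for _ in range(12)],0);s=np.mean([cams.grab_frame("side").astype(float) for _ in range(12)],0)
np.savez("pics/avg.npz",t=t,s=s)
for n,a,b in(("top",cv2.imread("pics/top0.png").astype(float),t),("side",cv2.imread("pics/side0.png").astype(float),s)):
    o=np.array([614,35,0])/1000.;Rz=R.from_euler("z",-11.7,degrees=True)
    xs=np.arange(-62,-30,2)
    print(n,"rack x ; BGR before ; BGR after (centre strip) ; after off to the sides")
    for x in xs:
        def v(im,ys,z=.019):
            uv=proj(n,o+Rz.apply([[x/1000,y/1000,z] for y in ys])).astype(np.float32)
            return cv2.remap(im.astype(np.float32),uv[:,:1],uv[:,1:],cv2.INTER_LINEAR)[:,0].mean(0)
        c=np.arange(-6,7,1.)
        print(int(x),v(a,c),v(b,c),v(a,[-22,-20,-18,18,20,22]),v(b,[-22,-20,-18,18,20,22]))
```

```text
top rack x ; BGR before ; BGR after (centre strip) ; after off to the sides
-62 [100.  58.  15.] [104.  59.  18.] [100.  53.  11.] [104.  56.  14.]
-60 [101.  50.   5.] [104.  52.   8.] [100.  48.   6.] [104.  51.   7.]
-58 [100.  48.   4.] [105.  51.   8.] [101.  49.   8.] [104.  51.   7.]
-56 [100.  48.   7.] [105.  53.  12.] [103.  51.   8.] [106.  53.   9.]
-54 [99. 54. 25.] [104.  59.  30.] [108.  55.  13.] [111.  57.  14.]
-52 [86. 64. 55.] [89. 67. 58.] [112.  59.  18.] [116.  62.  19.]
-50 [46. 72. 92.] [45. 74. 95.] [112.  60.  21.] [117.  63.  21.]
-48 [ 24.  72. 110.] [ 23.  74. 113.] [107.  61.  29.] [109.  59.  21.]
-46 [ 26.  62. 107.] [ 29.  63. 109.] [90. 64. 46.] [89. 50. 20.]
-44 [ 19.  56. 110.] [ 30.  55. 107.] [73. 66. 60.] [82. 48. 19.]
-42 [29. 56. 96.] [53. 55. 82.] [65. 65. 65.] [96. 57. 21.]
-40 [50. 61. 76.] [84. 59. 47.] [63. 65. 65.] [104.  61.  24.]
-38 [61. 64. 66.] [102.  62.  28.] [64. 66. 65.] [104.  62.  23.]
-36 [63. 65. 64.] [104.  62.  24.] [64. 66. 66.] [104.  62.  23.]
-34 [64. 65. 65.] [103.  62.  23.] [62. 65. 65.] [104.  62.  23.]
-32 [64. 6
[... 542 characters left out ...]
 62.] [145.  90.  61.]
-50 [ 89.  93. 117.] [111.  99. 117.] [122.  85.  66.] [143.  91.  62.]
-48 [ 83.  92. 115.] [115.  99. 111.] [111.  84.  71.] [140.  92.  64.]
-46 [ 81.  90. 107.] [121.  98.  98.] [100.  84.  76.] [138.  93.  65.]
-44 [80. 88. 98.] [127.  97.  86.] [90. 84. 80.] [136.  94.  66.]
-42 [81. 87. 92.] [131.  96.  76.] [84. 84. 82.] [135.  95.  67.]
-40 [81. 86. 88.] [133.  96.  72.] [80. 84. 83.] [134.  95.  67.]
-38 [82. 86. 86.] [133.  98.  74.] [79. 84. 83.] [134.  95.  67.]
-36 [82. 86. 86.] [131. 102.  82.] [78. 83. 83.] [134.  95.  67.]
-34 [82. 86. 86.] [128. 109.  95.] [78. 83. 83.] [134.  95.  67.]
-32 [82. 86. 86.] [123. 118. 108.] [78. 84. 83.] [134.  95.  67.]
```

After unmixing, the orange edge falls in the same place before and after: fractions 0.69/0.68 at x -42 and 0.24/0.28 at x -40. So the catch is fully out over the flat plate. Handing in.

```bash
python3 -c "
from workcell import bot, cams, job_done
print(bot.observe()['clock'],abs(bot.observe()['qd']).max()); print(job_done())"
```

```text
28.275 0.002520281324790221
the job is handed in; nothing more can be done
None
```

The plate lies flat in the pocket against the far wall with the orange catch snapped out over its tail; it was bedded at about 14 N for 1.5 s (highest push or press reading in the pocket about 13 to 15 N), and the job was handed in at 28.3 s.

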